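Turn the wet figurine to the curing lamp

ROBOT

A 6-joint arm with a two-finger parallel gripper is mounted at the origin on the work surface. World frame = base frame: x ahead of the robot, y to its left, z up, the work surface at z = 0. Lengths are in m, angles in rad, forces in N, time in s.
With the tool pointing down it reaches from about 0.4 to 0.825 m from the base axis. Payload 7 kg.
Tool frame: the origin (TCP) lies at the very end of the fingers, on their centre line; the grasp point (between the pads) lies 19 mm behind it (arm.pinch_z is the z of the grasp point in the tool frame, in m); z points along the fingers, y is the direction in which the jaws open and shut (so a half turn about z gives the same grasp; the last joint's range is limited). The gripper opens to 88 mm and grips with 3 to 60 N. Pads are 19 mm wide; open, the fingers measure 130 mm over their backs; the gripper's body (78 mm by 193 mm) begins 47 mm behind the grasp point.
Start: joints at [-0.841, 0.359, 0.012, 0, -1.224, -0.288], TCP at [0.289, -0.61, 0.227] pointing down, gripper open.
Joint ranges: [-3.07, 3.07], [-1.43, 2.12], [-1.02, 1.25], [-3.03, 1.67], [-3.05, -0], [-3.03, 3.03]. Speed limits (rad/s): [2.39, 2.39, 3.01, 3.14, 3.14, 3.14].

INTERFACE

Orientations are given as [roll, pitch, yaw] about the fixed x, y, z axes, in that order (R = Rz(yaw) Ry(pitch) Rx(roll)).
In Python, from station import arm gives the robot as it stands.
- The arm moves only by the tool drive_tool, never from a script. Its argument "targets" is a list of rows, each a list of 6 numbers: the shift along the world's x, y, z in units of 0.04 m (1.0 is 0.04 m), then the turn, a rotation vector about the world's x, y, z in units of 6 degrees (1.0 is 6 degrees). In form: [[x, y, z, wx, wy, wz], ...]. A call has 1 to 5 rows; each row shifts and turns the commanded pose from where the row before left it; what a row does not reach is not made up. A row lasts 1/8 s, in which the tool goes at most 62.5 mm and 10.7 degrees, less where a joint would pass 70% of its speed; a pose out of reach is approached as far as the arm can. A call with a number of a shift or a turn outside -1 to 1 is refused whole. A call with a gripper value outside its range is refused whole. "claw" is the opening, from 0 (shut) to 1 (fully open), set as the call begins (left out, the last holds). The fingers move at their own pace and stop on an object; "newtons" is the grip in N (left out, the last holds). Time passes only in rows, so rows that do not move let the fingers close. It gives the time, the measured TCP pose, the force and the opening at its end, in the units of the state.
- arm.get_state(): the state, without advancing time (a new reading comes with each control period).
- arm.grab_frame(name): name is "side" or "top" or "wrist"; returns (picture, depth): 400x640x3 uint8, red, green, blue; 400x640 float32, m along the optical axis (not along the pixel's ray), 0 where there is no reading.
- arm.get_calibration(name): a dict with "mtx" (3x3 intrinsics, pixels), "origin" and "rotation" of the camera in the world. Camera axes: x right, y up, looking along -z (the intrinsics and any distortion apply to the point x, -y, -z); pixel columns grow to the right and rows downward; lengths in m; the calibration is good to about 2 mm. The wrist camera is an equidistant fisheye: a pixel r from the principal point sees the ray r / f radians off the axis. A picture is of the moment at which its call begins: read the wrist's pose just before it. get_calibration takes no time and is no camera call; for the wrist camera it gives the pose at the moment of the call.
- arm.job_done(): hands the job in, once; it reports no verdict.
Trained networks look in the newest picture that a camera, given by its name, has taken for a name from the list of things; names that differ only in an ending like _2 or _b are one class to them, and where a whole thing is asked for, a point or a joint stands for the part that bears it (a point fixed in the world has none). Each returns a list of dicts, best first, with "score" (0 to 1); they miss things now and then, are a little off and sometimes report something else, mostly with a low value. They report only what shows in the picture. A call takes as long as a camera call. They do not tell look-alikes from the thing itself.
- arm.search_frame(target, camera): "point" ([x, y, z] in m, in the coordinates of the camera as it stood for that picture, good to about 4 mm: the middle of the surface that is visible of it).
- arm.cut_out(target, camera): "pixels" (400x640 bool, what is visible of it).
- arm.landmark_of(target, camera): "point" ([x, y, z] in m, in the coordinates of the camera as it stood for that picture, good to about 4 mm: a listed point, or the origin of a listed thing).
The state is a dict: "t": time; "q": joint angles; "qd": joint speeds; "joint_efforts": joint torques, N m; "eef_pos": TCP position; "ee_rot": TCP orientation; "force": force on the tool from outside, world axes, zero at the start; "moment": the same for the moment, N m; "width": finger opening in m.
Only numpy, scipy, OpenCV 4.12 (cv2) and the standard library are available. Lean on these libraries where they do the work, as an engineer would, in place of code of your own. Each camera call takes 0.05 s, during which the arm holds its last target. There are 200 camera calls.

TASK

The painted duck figurine on the turntable is still wet, so leave it untouched: push with one finger on the arms of the turntable until the duck's orange beak points straight at the curing lamp, and let it come to rest there. Only then press the green button fully down to start the lamp and let it come up again. Grasp and lift nothing, and leave the unpainted ducks and the jar where they are.

Things in the scene. Friction and masses are not known exactly. Their poses are not given: they have to be found in the camera images.
- station: fixed curing station. Its origin lies on the table on the turntable's vertical axis; its x axis runs from there to the lamp. Round grey foot of 68 mm radius, 30 mm high; a foot strip 50 mm wide, 8 mm high, runs out along +x to the lamp post 225 mm from the axis.
- wheel (a joint): angle of the turntable on the station, rad, growing anticlockwise seen from above; it turns endlessly both ways with light friction (about 1 N at an arm's end) and stops where it is left. Dark disc, 55 mm radius, its top 60 mm above the table, with four straight level arms 90 degrees apart; at 0 they point along the station's +x, +y, -x and -y.
- ball (a point): centre of the blue ball (11 mm radius) at the end of one of the turntable's four like arms, the one that points along the station's +x at wheel angle 0; 140 mm from the axis, 46 mm above the table. The arms are level round aluminium bars 12 mm thick at that height, with nothing under them between the grey foot and the ball except, towards the lamp, the foot strip.
- lamp (a point): centre of the violet front panel of the black curing lamp, 137 mm above the table, 203 mm from the turntable's axis. The lamp head is 96 mm wide, its top 171 mm above the table; it faces the turntable.
- duck: loose white duck figurine with a wet orange beak and black eyes, 105 mm tall, about 62 mm wide, 150 g, standing on the middle of the turntable at any angle to the arms and turning with it. Origin at the centre of its underside (60 mm above the table); the beak points along its +x and ends 49 mm out; z is up.
- start (a joint): travel of the green button, m: 0 up, 0.006 fully down; a spring returns it, and 5 N press it fully down.
- start_top (a point): centre of the top of the green push button (16 mm radius, on a fixed grey housing), pressed straight down.
- jar: loose jar with a white lid, 54 mm across, 75 mm tall, bystander; origin at the centre of its underside.
- blank_a: loose unpainted all-white duck, 105 mm tall, bystander on the table; origin at the centre of its underside.
- blank_b: a second unpainted duck like blank_a, bystander.
There are look-alikes about, which are no part of the job. There is more than one size of the part that bears start; the job needs the largest. What is shaped like the duck but brown or red is not meant.

How it is judged:
On the way, in this order (a step that is already met when the one before it is completed fails the run):
1. the duck faces the lamp and the turntable is at rest (x of lamp in the frame of duck above 0.1 m and y of lamp in the frame of duck between -0.045 and 0.045 m and velocity of joint wheel between -0.1 and 0.1 rad/s and angle between duck's own z axis and vertical below 0.15 rad and horizontal distance between duck and station below 0.025 m and height (world z) of duck between 0.05 and 0.07 m), for 0.3 s.
2. the green button is pressed down while the duck faces the lamp (x of lamp in the frame of duck above 0.1 m and y of lamp in the frame of duck between -0.045 and 0.045 m and value of joint start above 0.0045 m), for 0.05 s.
At the end, for the whole second after the job is handed in: The duck stands upright in the middle of the turntable (within 25 mm), at rest, its beak pointing at the lamp within about 12 degrees (the lamp is less than 45 mm to either side of the beak's line), and the green button has been pressed (4.5 mm or more) after that and is up again (all of step 1 and value of joint start below 0.002 m); the robot touches nothing.
It fails at once if the wet duck is touched by the robot (contact force between any of the arm, the fingers and duck above 0.2 N).
It fails at once if the duck is lifted, tipped or off the turntable (height (world z) of duck above 0.075 m or height (world z) of duck below 0.045 m or angle between duck's own z axis and vertical above 0.4 rad).
It fails at once if the button is pressed while the duck does not face the lamp (value of joint start above 0.003 m and not (x of lamp in the frame of duck above 0.1 m and y of lamp in the frame of duck between -0.045 and 0.045 m)).
It fails at once if a bystander is moved by more than 20 mm, lifted or knocked over (distance of any of blank_a, blank_b, jar from where it was at the start of the episode above 0.02 m or angle between any of blank_a, blank_b, jar's own z axis and vertical above 0.4 rad).
It also fails if it takes over 67 s, if anything falls off the work surface, if the arm or the gripper's body presses on something with over 40 N, if the wrist force passes 120 N, or if a joint passes its speed limit or range.

## Working session

There is one attempt and no reset: what is moved stays moved. The work goes in short steps, Python scripts to look and compute and a tool call to move; the robot and the scene stay as the last step left them, time stands still between calls to the robot, and variables do not carry over. Pictures are saved under pics/ and viewed, about 8 in all and at most 12, crops included, and the job is handed in when it is done.

Besides the shell and the picture viewer there is one more tool, called after "Emit:" as a command line: name --pt "numbers of a row" for each row, then --argument value for the rest. drive_tool: Moves the arm, as the interface text tells. Shifts and turns lie within -1 to 1; 1 stands for 0.04 m of shift or 6 degrees of turn. Its arguments: {"type":"object","properties":{"targets":{"type":"array"},"claw":{"type":"number"},"newtons":{"type":"number"}},"required":["targets"]}

```bash
mkdir -p pics; cat > h.py <<'E'
import numpy as np, cv2
from station import arm
def w(c,p):
    k=arm.get_calibration(c); return np.array(k["rotation"])@np.array(p)+np.array(k["origin"])
def unproj(c,d,u,v):
    k=arm.get_calibration(c); M=np.array(k["mtx"]); z=d[int(v),int(u)]
    return w(c,[(u-M[0,2])/M[0,0]*z,-(v-M[1,2])/M[1,1]*z,-z])
def proj(c,P):
    k=arm.get_calibration(c); M=np.array(k["mtx"]); p=np.array(k["rotation"]).T@(np.array(P)-np.array(k["origin"]))
    return M[0,0]*p[0]/-p[2]+M[0,2], M[1,1]*-p[1]/-p[2]+M[1,2]
def save(n,im): cv2.imwrite("pics/"+n,cv2.cvtColor(im,cv2.COLOR_RGB2BGR))
E
python3 - <<'E'
from h import *
for c in("top","side"):
    im,d=arm.grab_frame(c); save(c+"0.png",im)
    print(c,np.round(arm.get_calibration(c)["origin"],3))
    for t in("station","ball","lamp","duck","start_top","jar","blank_a"):
        for r in arm.landmark_of(t,c): 
            P=w(c,r["point"]); print(t,round(r["score"],2),P.round(3),np.round(proj(c,P)))
E
```

```text
top [0.437 0.01  1.15 ]Traceback (most recent call last):
  File "<stdin>", line 7, in <module>
  File "h.py", line 10, in proj
    return M[0,0]*p[0]/-p[2]+M[0,2], M[1,1]*-p[1]/-p[2]+M[1,2]
                  ~^^^
IndexError: invalid index to scalar variable.
```

View pics/top0.png

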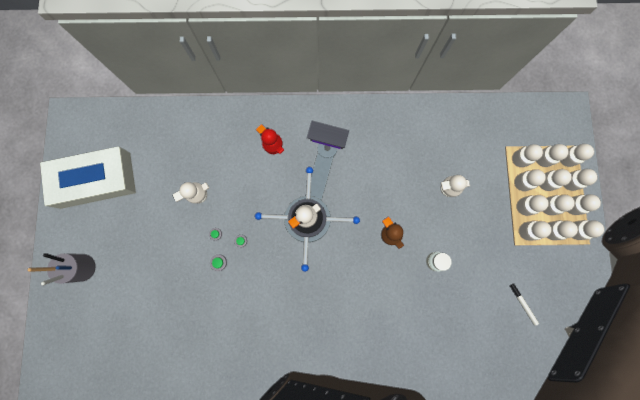

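```bash
python3 - <<'E'
s=open("h.py").read()
s=s.replace('np.array(k["rotation"])','rot(k)').replace("def w(","from scipy.spatial.transform import Rotation\ndef rot(k): return Rotation.from_euler('xyz',k['rotation']).as_matrix()\ndef w(",1)
open("h.py","w").write(s)
E
python3 - <<'E'
from h import *
print(arm.get_calibration("top"))
for c in("top","side"):
    im,d=arm.grab_frame(c); save(c+"1.png",im)
    for t in("station","ball","lamp","duck","start_top","jar","blank_a"):
        for r in arm.landmark_of(t,c): 
            P=w(c,r["point"]); print(c,t,round(r["score"],2),P.round(3),np.round(proj(c,P)))
    if c=="top": save("crop1.png",cv2.resize(im[110:290,160:480],None,fx=2.5,fy=2.5,interpolation=cv2.INTER_CUBIC))
E
```

```text
{'mtx': array([[387.26978747,   0.        , 316.72431234],
       [  0.        , 387.26978747, 195.75536742],
       [  0.        ,   0.        ,   1.        ]]), 'origin': array([0.43743902, 0.00968339, 1.15033376]), 'rotation': array([ 1.59845003e-01,  7.90481361e-04, -1.58218112e+00])}
top ball 0.79 [0.691 0.031 0.048] [309. 170.]
top lamp 0.65 [ 0.745 -0.015  0.136] [325. 143.]
top lamp 0.24 [ 0.428 -0.332 -0.004] [433. 260.]
top duck 0.94 [0.554 0.043 0.059] [305. 216.]
top duck 0.94 [ 0.78   0.141 -0.003] [273. 146.]
top duck 0.63 [ 0.499 -0.205 -0.002] [389. 236.]
top start_top 0.45 [0.428 0.3   0.021] [216. 263.]
top start_top 0.41 [0.511 0.307 0.017] [215. 234.]
top start_top 0.4 [0.49  0.231 0.013] [241. 241.]
top jar 0.69 [ 0.428 -0.332 -0.002] [434. 260.]
top blank_a 0.91 [ 0.631  0.368 -0.001] [197. 194.]
top blank_a 0.88 [ 0.643 -0.393 -0.004] [449. 188.]
side station 0.58 [0.55  0.039 0.005] [332. 244.]
side ball 0.7 [0.69  0.031 0.047] [293. 212.]
side lamp 0.77 [ 0.75  -0.019  0.134] [285. 172.]
side duck 0.97 [ 0.787  0.139 -0.005] [245. 234.]
side duck 0.69 [ 0.503 -0.207 -0.001] [387. 198.]
side duck 0.64 [0.554 0.043 0.06 ] [331. 233.]
side start_top 0.52 [0.512 0.312 0.016] [288. 322.]
side start_top 0.46 [0.493 0.236 0.02 ] [311. 302.]
side start_top 0.42 [0.427 0.297 0.023] [320. 333.]
side jar 0.73 [ 0.424 -0.331 -0.002] [427. 184.]
side blank_a 0.95 [ 0.642 -0.391  0.003] [376. 147.]
side blank_a 0.92 [0.634 0.367 0.003] [237. 317.]
```

View pics/crop1.png

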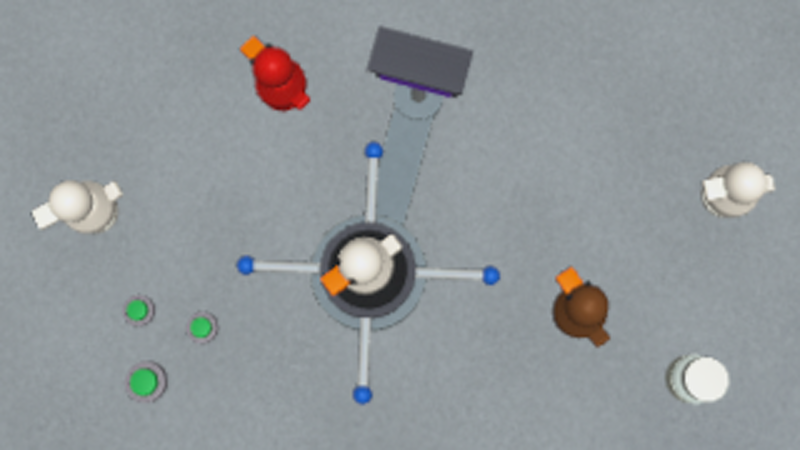

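View pics/side1.png

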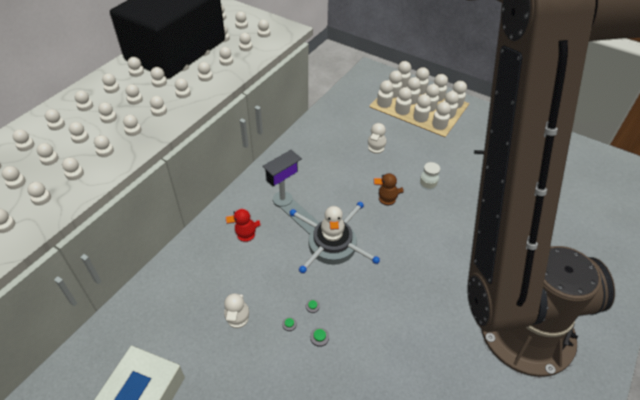

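```bash
cat >> h.py <<'E'
L=np.array([.7475,-.017]);C=np.array([.552,.041])
def look(c,n=None):
    "beak angle, ball angles about the axis (deg), by colour and depth"
    im,d=arm.grab_frame(c)
    if n: save(n,im)
    h=cv2.cvtColor(im,cv2.COLOR_RGB2HSV); out={}
    for k,lo,hi in(("beak",(8,160,120),(22,255,255)),("ball",(105,150,60),(122,255,255))):
        m=cv2.inRange(h,lo,hi); N,_,st,ce=cv2.connectedComponentsWithStats(m)
        for i in range(1,N):
            if st[i,4]<5: continue
            u,v=ce[i]; P=unproj(c,d,round(u),round(v)); q=P[:2]-C
            if np.hypot(*q)<.17: print(c,k,st[i,4],P.round(3),"r %.3f ang %.1f"%(np.hypot(*q),np.degrees(np.arctan2(q[1],q[0]))))
    for r in arm.landmark_of("duck",c):
        P=w(c,r["point"])
        if np.hypot(*(P[:2]-C))<.05: print("duck",P.round(3))
    print("lamp ang %.1f"%np.degrees(np.arctan2(*(L-C)[::-1])))
    return im,d
E
python3 - <<'E'
from h import *
look("top");look("side")
s=arm.get_state(); print({k:np.round(v,3) for k,v in s.items() if k in("t","q","eef_pos","ee_rot","width","force")})
k=arm.get_calibration("wrist"); R=Rotation.from_euler('xyz',s["ee_rot"])
print("cam in tool",R.inv().apply(k["origin"]-np.array(s["eef_pos"])).round(3))
print("tool y in world",R.apply([0,1,0]).round(3))
E
```

```text
top beak 76 [0.531 0.069 0.142] r 0.035 ang 126.7
top ball 32 [0.69  0.03  0.056] r 0.138 ang -4.6
top ball 31 [0.558 0.176 0.055] r 0.135 ang 87.6
top ball 33 [ 0.543 -0.102  0.054] r 0.143 ang -93.5
top ball 33 [0.411 0.044 0.053] r 0.141 ang 179.0
duck [0.553 0.041 0.06 ]
lamp ang -16.5
side beak 52 [0.529 0.074 0.143] r 0.040 ang 124.9
side ball 16 [ 0.541 -0.097  0.055] r 0.138 ang -94.6
side ball 23 [0.689 0.037 0.055] r 0.137 ang -1.7
side ball 30 [0.408 0.051 0.053] r 0.145 ang 175.9
side ball 32 [0.556 0.184 0.055] r 0.143 ang 88.4
duck [0.555 0.044 0.06 ]
lamp ang -16.5
{'t': np.float64(1.1), 'q': array([-0.841,  0.359,  0.012,  0.   , -1.224, -0.288]), 'eef_pos': array([ 0.289, -0.61 ,  0.227]), 'ee_rot': array([-3.142, -0.   , -2.7  ]), 'force': array([ 0.473,  0.229, -0.646]), 'width': np.float64(0.088)}
cam in tool [ 0.071  0.    -0.159]
tool y in world [-0.428  0.904 -0.   ]
```

Emit:
drive_tool --pt "0 0 0 0 0 0" --claw 0

```text
t: 1.23
eef_pos: [0.2886, -0.6102, 0.2266]
ee_rot: [-3.142, 0.0, -2.7]
force: [0.1, -0.3, -0.2]
width: 0.0822
```

Emit:
drive_tool --pt "0.53 0.95 0 0 0 0.72" --pt "0.53 0.95 0 0 0 0.72" --pt "0.53 0.95 0 0 0 0.72" --pt "0.53 0.95 0 0 0 0.72" --pt "0.53 0.95 0 0 0 0.72"

```text
t: 1.85
eef_pos: [0.3952, -0.419, 0.2268]
ee_rot: [-3.141, 0.0, -2.32]
force: [0.1, 0.2, -0.5]
width: 0.0327
```

Emit:
drive_tool --pt "0.53 0.95 0 0 0 0.72" --pt "0.53 0.95 0 0 0 0.72" --pt "0.53 0.95 0 0 0 0.72" --pt "0.53 0.95 0 0 0 0.72" --pt "0.53 0.95 0 0 0 0.72"

```text
t: 2.48
eef_pos: [0.5012, -0.2289, 0.2269]
ee_rot: [-3.141, 0.0, -1.943]
force: [0.3, -0.1, 1.1]
width: 0.0005
```

```bash
python3 -c "
from h import *
s=arm.get_state();print(np.round(s['q'],3),np.round(s['eef_pos'],4),np.round(s['ee_rot'],3),s['width'],s['t'])"
```

```text
[-0.073  0.155 -0.264  0.    -1.152 -0.3  ] [ 0.5012 -0.2289  0.2269] [-3.141  0.    -1.943] 0.0005289983758384048 2.475
```

Emit:
drive_tool --pt "0.52 0.93 0 0 0 0.72" --pt "0.52 0.93 0 0 0 0.72" --pt "0.52 0.93 0 0 0 0.72" --pt "0.52 0.93 0 0 0 0.72" --pt "0 0 -1 0 0 0"

```text
t: 3.1
eef_pos: [0.5874, -0.0789, 0.1889]
ee_rot: [-3.135, 0.001, -1.64]
force: [-0.2, 0.5, -1.2]
width: 0.0004
```

Emit:
drive_tool --pt "0 0 -1 0 0 0" --pt "0 0 -1 0 0 0" --pt "0 0 0 0 0 0"

```text
t: 3.48
eef_pos: [0.5816, -0.0816, 0.1039]
ee_rot: [3.136, -0.001, -1.645]
force: [-0.1, -0.2, 0.8]
width: 0.0006
```

```bash
python3 - <<'E'
from h import *
im,d=look("side"); im2,d2=look("top")
a=cv2.resize(im[140:300,230:430],None,fx=2.8,fy=2.8); b=cv2.resize(im2[110:270,230:430],None,fx=2.8,fy=2.8)
save("p2.png",cv2.resize(np.vstack([a,b]),None,fx=.66,fy=.66))
s=arm.get_state();print(np.round(s['q'],3),np.round(s['eef_pos'],4),np.round(s['ee_rot'],3),s['t'])
E
```

```text
side beak 52 [0.53  0.073 0.141] r 0.039 ang 125.1
side ball 16 [ 0.539 -0.093  0.06 ] r 0.135 ang -95.6
side ball 23 [0.687 0.04  0.059] r 0.135 ang -0.6
side ball 30 [0.408 0.051 0.052] r 0.144 ang 176.2
side ball 32 [0.556 0.183 0.054] r 0.142 ang 88.2
duck [0.555 0.042 0.059]
lamp ang -16.5
top beak 47 [0.531 0.066 0.142] r 0.033 ang 129.5
top ball 33 [ 0.543 -0.102  0.059] r 0.143 ang -93.7
top ball 13 [0.414 0.041 0.052] r 0.138 ang -179.9
duck [0.55  0.043 0.062]
lamp ang -16.5
[ 0.193  0.322 -0.335  0.001 -0.911 -0.266] [ 0.5852 -0.0814  0.1087] [-3.139  0.    -1.644] 3.675
```

View pics/p2.png

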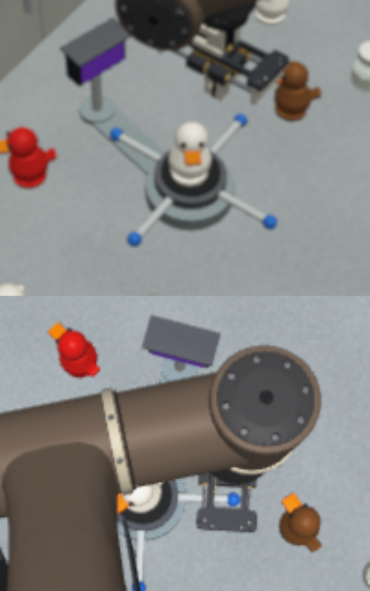

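```bash
python3 - <<'E'
from h import *
im,d=arm.grab_frame("top")
for u,v in((325,190),(325,170),(300,180),(280,190),(250,190),(290,160),(296,215),(240,170)): print(u,v,unproj("top",d,u,v).round(3))
im,d=arm.grab_frame("side")
for u,v in((300,150),(310,147),(325,152),(355,150),(345,170)): print("side",u,v,unproj("side",d,u,v).round(3))
save("s3.png",cv2.resize(im[0:300,200:500],None,fx=2,fy=2))
E
```

```text
325 190 [ 0.547 -0.005  0.528]
325 170 [ 0.58  -0.005  0.531]
300 180 [0.564 0.036 0.531]
280 190 [0.547 0.068 0.532]
250 190 [0.547 0.117 0.534]
290 160 [0.608 0.055 0.49 ]
296 215 [0.51  0.044 0.502]
240 170 [ 0.705  0.241 -0.   ]
side 300 150 [0.558 0.183 0.476]
side 310 147 [0.537 0.177 0.49 ]
side 325 152 [0.507 0.17  0.487]
side 355 150 [ 0.557 -0.064  0.285]
side 345 170 [ 0.576 -0.054  0.211]
```

View pics/s3.png

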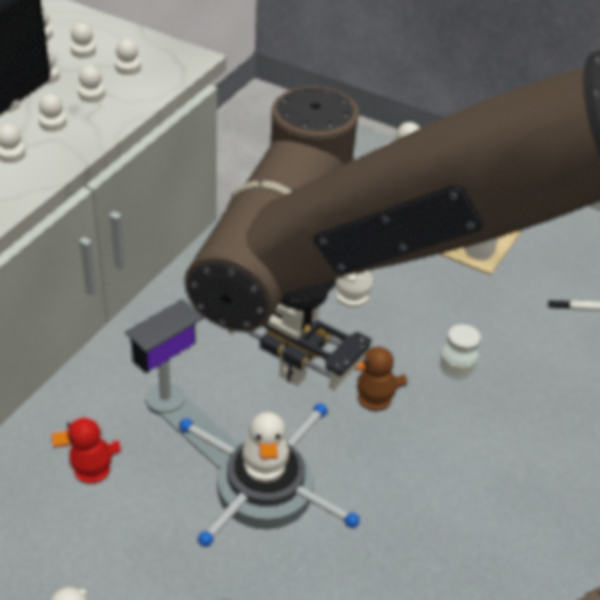

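```bash
cat > plan.py <<'E'
from h import *
C=np.array([.55,.04])
def pose(ph,o,lagf=.15):
    k=(-94-ph)/142; a=np.radians(ph); r=.117-.007*k
    return np.array([*(C+r*np.array([np.cos(a),np.sin(a)])+(o+.002*k)*np.array([-np.sin(a),np.cos(a)])),-94-(-94-ph)*(1-lagf)])
if __name__=="__main__":
    seq=[(-94,.042),(-94,.037),(-94,.032),(-94,.027)]
    ph=-94
    for s in[2,4]+[6]*19+[5,3,2,2]: ph-=s; seq.append((ph,.027))
    Q=[pose(*s) for s in seq]; print(Q[0].round(3))
    for i in range(1,len(Q)):
        dd=Q[i]-Q[i-1]; print(seq[i][0],[round(dd[0]/.04,2),round(dd[1]/.04,2),0,0,0,round(dd[2]/6,2)],Q[i].round(3))
E
python3 plan.py
```

```text
[ 5.84e-01 -8.00e-02 -9.40e+01]
-94 [np.float64(-0.12), np.float64(0.01), 0, 0, 0, np.float64(0.0)] [ 5.79e-01 -7.90e-02 -9.40e+01]
-94 [np.float64(-0.12), np.float64(0.01), 0, 0, 0, np.float64(0.0)] [ 5.74e-01 -7.90e-02 -9.40e+01]
-94 [np.float64(-0.12), np.float64(0.01), 0, 0, 0, np.float64(0.0)] [ 5.69e-01 -7.90e-02 -9.40e+01]
-96 [np.float64(-0.1), np.float64(-0.01), 0, 0, 0, np.float64(-0.28)] [ 5.65e-01 -7.90e-02 -9.57e+01]
-100 [np.float64(-0.21), np.float64(-0.01), 0, 0, 0, np.float64(-0.57)] [ 5.56e-01 -8.00e-02 -9.91e+01]
-106 [np.float64(-0.31), np.float64(0.01), 0, 0, 0, np.float64(-0.85)] [ 5.440e-01 -7.900e-02 -1.042e+02]
-112 [np.float64(-0.31), np.float64(0.04), 0, 0, 0, np.float64(-0.85)] [ 5.320e-01 -7.800e-02 -1.093e+02]
-118 [np.float64(-0.3), np.float64(0.07), 0, 0, 0, np.float64(-0.85)] [ 5.200e-01 -7.500e-02 -1.144e+02]
-124 [np.float64(-0.29), np.float64(0.1), 0, 0, 0, np.float64(-0.85)] [ 5.080e-01 -7.100e-02 -1.195e+02]
-130 [np.float64(-0.28), np.float64(0.13), 0, 0, 0, np.float64(-0.85)] [ 4.970e-01 -6.600e-02 -1.246e+02]
-136 [np.float64(-0.26), np.float6
[... 1156 characters left out ...]
64(0.3), 0, 0, 0, np.float64(-0.85)] [ 4.360e-01  5.500e-02 -1.858e+02]
-208 [np.float64(0.06), np.float64(0.29), 0, 0, 0, np.float64(-0.85)] [ 4.380e-01  6.700e-02 -1.909e+02]
-214 [np.float64(0.09), np.float64(0.28), 0, 0, 0, np.float64(-0.85)] [ 4.42e-01  7.80e-02 -1.96e+02]
-219 [np.float64(0.1), np.float64(0.23), 0, 0, 0, np.float64(-0.71)] [ 4.4600e-01  8.7000e-02 -2.0025e+02]
-222 [np.float64(0.07), np.float64(0.13), 0, 0, 0, np.float64(-0.43)] [ 4.480e-01  9.300e-02 -2.028e+02]
-224 [np.float64(0.05), np.float64(0.09), 0, 0, 0, np.float64(-0.28)] [ 4.500e-01  9.600e-02 -2.045e+02]
-226 [np.float64(0.05), np.float64(0.08), 0, 0, 0, np.float64(-0.28)] [ 4.520e-01  9.900e-02 -2.062e+02]
```

Emit:
drive_tool --pt "0 0 -0.95 0 0 0" --pt "0 0 -0.9 0 0 0" --pt "0 0 0 0 0 0"

```text
t: 4.15
eef_pos: [0.5823, -0.0816, 0.0312]
ee_rot: [3.138, -0.001, -1.645]
force: [-0.2, -0.5, -0.3]
width: 0.0002
```

Emit:
drive_tool --pt "-0.12 0.02 0 0 0 0" --pt "-0.12 0.02 0 0 0 0" --pt "-0.12 0.01 0 0 0 0" --pt "-0.1 0 0 0 0 -0.28" --pt "-0.21 -0.01 0 0 0 -0.57"

```text
t: 4.78
eef_pos: [0.5575, -0.0797, 0.0331]
ee_rot: [-3.14, 0.0, -1.736]
force: [0.9, 1.1, -0.0]
width: 0.0004
```

Emit:
drive_tool --pt "-0.31 0.01 0 0 0 -0.85" --pt "-0.31 0.04 0 0 0 -0.85" --pt "-0.3 0.07 0 0 0 -0.85" --pt "-0.29 0.1 0 0 0 -0.85"

```text
t: 5.28
eef_pos: [0.5087, -0.0708, 0.033]
ee_rot: [-3.141, 0.001, -2.093]
force: [1.4, 0.9, 0.5]
width: 0.0001
```

```bash
python3 - <<'E'
from h import *
im,d=look("side")
save("s4.png",cv2.resize(im[120:300,230:430],None,fx=2,fy=2))
E
```

```text
side beak 55 [0.55  0.08  0.143] r 0.039 ang 93.1
side ball 15 [ 0.665 -0.032  0.056] r 0.135 ang -32.9
side ball 28 [0.623 0.161 0.053] r 0.139 ang 59.3
side ball 33 [0.43  0.12  0.055] r 0.145 ang 147.2
duck [0.55  0.043 0.06 ]
lamp ang -16.5
```

View pics/s4.png

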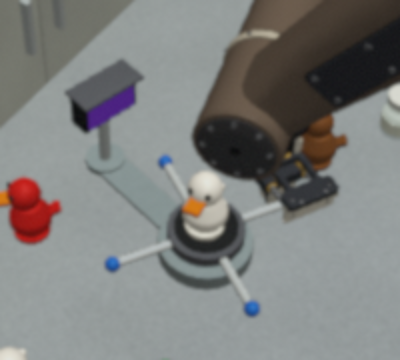

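Emit:
drive_tool --pt "-0.28 0.13 0 0 0 -0.85" --pt "-0.26 0.16 0 0 0 -0.85" --pt "-0.24 0.18 0 0 0 -0.85" --pt "-0.22 0.21 0 0 0 -0.85" --pt "-0.2 0.23 0 0 0 -0.85"

```text
t: 6.0
eef_pos: [0.4612, -0.0343, 0.0329]
ee_rot: [-3.141, 0.001, -2.536]
force: [0.7, -0.3, 0.1]
width: 0.0003
```

Emit:
drive_tool --pt "-0.18 0.25 0 0 0 -0.85" --pt "-0.15 0.26 0 0 0 -0.85" --pt "-0.12 0.28 0 0 0 -0.85" --pt "-0.09 0.29 0 0 0 -0.85"

```text
t: 6.5
eef_pos: [0.4395, 0.009, 0.0329]
ee_rot: [-3.141, 0.001, -2.891]
force: [1.2, -0.3, -0.6]
width: 0.0007
```

```bash
python3 - <<'E'
from h import *
im,d=look("side")
s=arm.get_state();print(np.round(s['q'],3),np.round(s['eef_pos'],4),np.round(s['ee_rot'],3))
E
```

```text
side beak 49 [0.58  0.067 0.143] r 0.038 ang 42.8
side ball 15 [ 0.556 -0.095  0.056] r 0.136 ang -88.1
side ball 23 [0.688 0.052 0.057] r 0.137 ang 4.8
side ball 31 [0.54  0.184 0.054] r 0.143 ang 94.6
lamp ang -16.5
[ 0.473  0.209 -0.739  0.    -0.622 -1.791] [0.4393 0.0093 0.0328] [ 3.142e+00  1.000e-03 -2.889e+00]
```

Emit:
drive_tool --pt "-0.06 0.29 0 0 0 -0.85" --pt "-0.03 0.3 0 0 0 -0.85" --pt "0 0.3 0 0 0 -0.85" --pt "0.03 0.3 0 0 0 -0.85" --pt "0.06 0.29 0 0 0 -0.85"

```text
t: 7.22
eef_pos: [0.4392, 0.0677, 0.0326]
ee_rot: [-3.141, -0.0, 2.948]
force: [-0.2, -0.5, -0.1]
width: 0.0004
```

Emit:
drive_tool --pt "0.09 0.28 0 0 0 -0.85" --pt "0.1 0.23 0 0 0 -0.71" --pt "0.07 0.13 0 0 0 -0.43" --pt "0.05 0.09 0 0 0 -0.28" --pt "0.05 0.08 0 0 0 -0.28"

```text
t: 7.85
eef_pos: [0.4534, 0.1, 0.0325]
ee_rot: [-3.141, -0.0, 2.681]
force: [0.6, -0.8, 0.4]
width: 0.0002
```

```bash
python3 - <<'E'
from h import *
im,d=look("side"); look("top")
s=arm.get_state();print(np.round(s['q'],3),np.round(s['eef_pos'],4),np.round(s['ee_rot'],3))
save("s5.png",cv2.resize(im[120:300,230:430],None,fx=2,fy=2))
E
```

```text
side beak 35 [0.588 0.038 0.146] r 0.036 ang -4.2
side ball 13 [ 0.65  -0.052  0.056] r 0.135 ang -43.4
side ball 27 [0.647 0.141 0.05 ] r 0.138 ang 46.6
side ball 32 [0.448 0.14  0.057] r 0.144 ang 136.3
duck [0.556 0.039 0.06 ]
lamp ang -16.5
top beak 65 [0.589 0.032 0.142] r 0.038 ang -14.1
top ball 31 [ 0.651 -0.059  0.054] r 0.140 ang -45.4
top ball 31 [0.647 0.137 0.055] r 0.135 ang 45.3
top ball 36 [ 0.454 -0.063  0.054] r 0.143 ang -133.3
lamp ang -16.5
[ 0.643  0.245 -0.686 -0.    -0.64  -2.674] [0.4535 0.1002 0.0326] [3.141 0.    2.682]
```

View pics/s5.png

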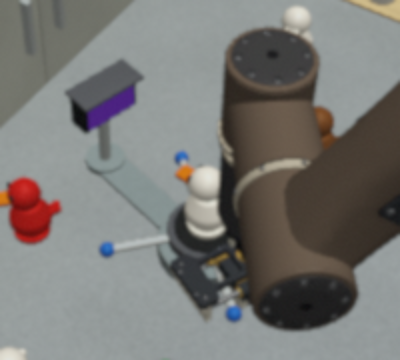

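Emit:
drive_tool --pt "0.06 0.08 0 0 0 -0.2" --pt "0.06 0.08 0 0 0 -0.2" --pt "0.06 0.07 0 0 0 -0.2" --pt "0.06 0.07 0 0 0 -0.2" --pt "0 0 0 0 0 0"

```text
t: 8.68
eef_pos: [0.4633, 0.1126, 0.0325]
ee_rot: [3.141, 0.0, 2.597]
force: [0.7, -0.1, -0.2]
width: 0.0003
```

```bash
python3 - <<'E'
from h import *
C[:]=[.55,.04]
look("side"); look("top")
s=arm.get_state();print(np.round(s['q'],3),np.round(s['eef_pos'],4),np.round(s['ee_rot'],3))
E
```

```text
side beak 30 [0.589 0.032 0.143] r 0.040 ang -12.0
side ball 12 [ 0.635 -0.067  0.056] r 0.136 ang -51.4
side ball 26 [0.657 0.13  0.057] r 0.140 ang 40.1
side ball 33 [0.462 0.153 0.057] r 0.144 ang 128.0
duck [0.55  0.036 0.061]
lamp ang -16.1
top beak 67 [0.589 0.026 0.144] r 0.041 ang -19.4
top ball 29 [0.661 0.125 0.055] r 0.140 ang 37.5
top ball 30 [ 0.639 -0.073  0.054] r 0.144 ang -51.9
top ball 34 [ 0.443 -0.049  0.054] r 0.139 ang -140.3
duck [0.553 0.04  0.059]
lamp ang -16.1
[ 0.652  0.262 -0.66  -0.    -0.649 -2.767] [0.4631 0.1123 0.0326] [3.141 0.    2.597]
```

Emit:
drive_tool --pt "-0.2 -0.15 0 0 0 0" --pt "-0.2 -0.15 0 0 0 0" --pt "0 0 0.8 0 0 0" --pt "0 0 1 0 0 0" --pt "0 0 1 0 0 0"

```text
t: 9.5
eef_pos: [0.4461, 0.0996, 0.1457]
ee_rot: [-3.141, -0.0, 2.597]
force: [0.6, 0.8, 0.8]
width: 0.0002
```

Emit:
drive_tool --pt "0 0.8 1 0 0 0.5" --pt "0 1 0 0 0 0.5" --pt "0 1 0 0 0 0.5" --pt "0 1 0 0 0 0.5" --pt "0 1 0 0 0 0.5"

```text
t: 10.12
eef_pos: [0.4463, 0.2928, 0.1846]
ee_rot: [3.141, -0.0, 2.86]
force: [-0.3, 0.3, 1.1]
width: 0.0002
```

```bash
python3 - <<'E'
from h import *
C[:]=[.55,.04]
s=arm.get_state();print(np.round(s['q'],3),np.round(s['eef_pos'],4),np.round(s['ee_rot'],3))
for c in("side","top"):
    im,d=look(c); 
    for t in("start_top","lamp"):
        for r in arm.landmark_of(t,c): print(t,round(r["score"],2),w(c,r["point"]).round(3))
    a=cv2.resize(im[130:350,200:420],(400,400)); b=a if c=="side" else np.hstack([b,a])
save("p6.png",b)
E
```

```text
[ 0.948  0.16  -0.36  -0.    -1.051 -2.8  ] [0.4463 0.2928 0.1846] [ 3.141 -0.     2.86 ]
side ball 26 [0.659 0.128 0.054] r 0.140 ang 39.0
lamp ang -16.1
start_top 0.66 [0.427 0.298 0.021]
start_top 0.54 [0.51  0.312 0.018]
start_top 0.45 [0.492 0.235 0.018]
top beak 67 [0.589 0.027 0.139] r 0.042 ang -19.0
top ball 29 [0.661 0.125 0.058] r 0.140 ang 37.5
top ball 30 [ 0.638 -0.073  0.056] r 0.144 ang -51.9
top ball 33 [0.464 0.147 0.056] r 0.137 ang 128.7
top ball 34 [ 0.443 -0.049  0.053] r 0.139 ang -140.3
duck [0.553 0.033 0.061]
lamp ang -16.1
start_top 0.58 [0.491 0.238 0.016]
start_top 0.47 [0.511 0.308 0.015]
lamp 0.87 [ 0.744 -0.017  0.137]
```

View pics/p6.png

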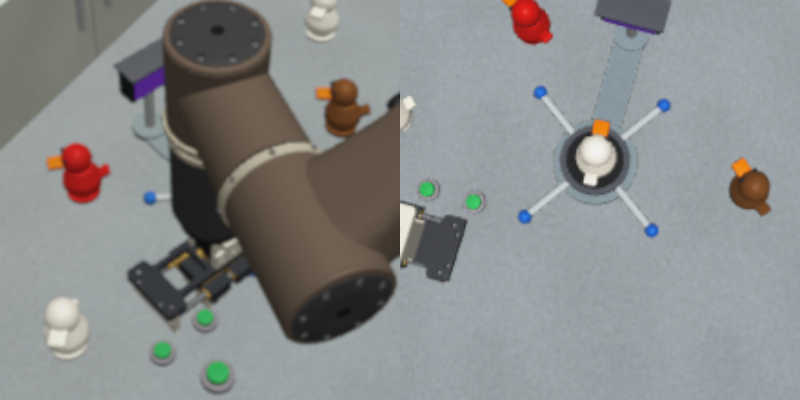

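```bash
python3 - <<'E'
from h import *
im,d=arm.grab_frame("top")
v,u=np.mgrid[190:250,280:340]
P=np.array([unproj("top",d,a,b) for a,b in zip(u.ravel(),v.ravel())])
col=im[190:250,280:340].reshape(-1,3).astype(int)
m=(P[:,2]>.075)&(np.hypot(P[:,0]-.55,P[:,1]-.04)<.06)&((col.max(1)>90))
Q=P[m]; ref=Q[:,:2].mean(0); D=Q[:,:2]-ref; 
ew,ev=np.linalg.eigh(np.cov(D.T)); e=ev[:,1]; print("principal axis",np.degrees(np.arctan2(e[1],e[0])),ew)
back=Q[Q[:,0]<np.sort(Q[:,0])[12]]; front=Q[Q[:,0]>np.sort(Q[:,0])[-40]]
print("tail",back.mean(0).round(3),"beak",front.mean(0).round(3)); f=front.mean(0)-back.mean(0); print(np.degrees(np.arctan2(f[1],f[0])))
for r in arm.cut_out("station","top")[:1]: print(r["score"],r["pixels"].sum())
E
```

```text
Traceback (most recent call last):
  File "h.py", line 9, in unproj
    return w(c,[(u-M[0,2])/M[0,0]*z,-(v-M[1,2])/M[1,1]*z,-z])
  File "h.py", line 6, in w
    k=arm.get_calibration(c); return rot(k)@np.array(p)+np.array(k["origin"])
ValueError: time passes only in moves, steps and waits
```

```bash
python3 - <<'E'
from h import *
im,d=arm.grab_frame("top")
k=arm.get_calibration("top"); M=k["mtx"]; R=rot(k)
v,u=np.mgrid[190:250,280:340]; v=v.ravel();u=u.ravel(); z=d[v,u]
P=np.c_[(u-M[0,2])/M[0,0]*z,-(v-M[1,2])/M[1,1]*z,-z]@R.T+k["origin"]
col=im[v,u].astype(int)
m=(P[:,2]>.075)&(np.hypot(P[:,0]-.55,P[:,1]-.04)<.06)&(col.max(1)>90)
Q=P[m]; D=Q[:,:2]-Q[:,:2].mean(0)
ew,ev=np.linalg.eigh(np.cov(D.T)); e=ev[:,1]; print("axis",np.degrees(np.arctan2(e[1],e[0]))%180-180)
s=np.sort(Q[:,0]); back=Q[Q[:,0]<s[15]]; front=Q[Q[:,0]>s[-40]]
f=front.mean(0)-back.mean(0); print("tail",back.mean(0).round(3),"beak",front.mean(0).round(3),np.degrees(np.arctan2(f[1],f[0])))
E
```

```text
axis -13.583739842350695
tail [0.513 0.043 0.105] beak [0.595 0.027 0.141] -10.714343861149581
```

Emit:
drive_tool --pt "-0.48 0.14 0 0 0 0" --pt "0 0 -1 0 0 0" --pt "0 0 -1 0 0 0" --pt "0 0 -1 0 0 0" --pt "0 0 0 0 0 0"

```text
t: 11.25
eef_pos: [0.4266, 0.2957, 0.0624]
ee_rot: [-3.136, -0.002, 2.858]
force: [0.5, -0.1, 0.7]
width: 0.0006
```

```bash
python3 - <<'E'
from h import *
s=arm.get_state();print(np.round(s['eef_pos'],4),np.round(s['ee_rot'],3),np.round(s['force'],1))
im,d=arm.grab_frame("side")
for r in arm.landmark_of("start_top","side"): print(round(r["score"],2),w("side",r["point"]).round(3))
b,_=arm.grab_frame("wrist")
save("p7.png",np.hstack([cv2.resize(im[230:380,230:380],(400,400)),cv2.resize(b,(400,400))]))
E
```

```text
[0.4266 0.2957 0.0624] [-3.136e+00 -2.000e-03  2.858e+00] [ 0.5 -0.1  0.7]
0.65 [0.423 0.298 0.024]
```

View pics/p7.png

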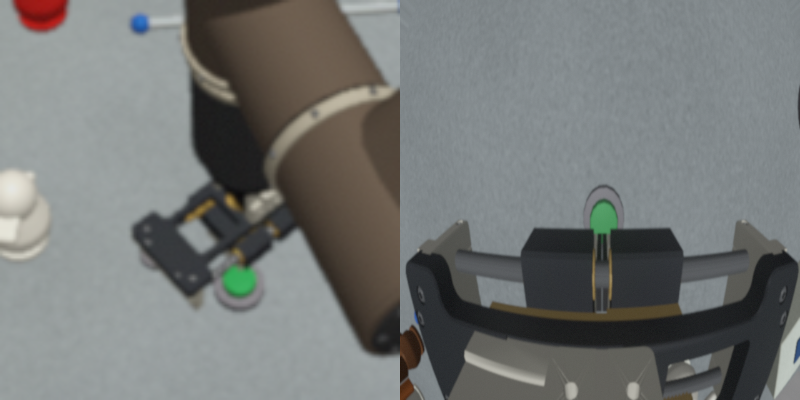

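Emit:
drive_tool --pt "0 0.05 -0.5 0 0 0" --pt "0 0 -0.35 0 0 0" --pt "0 0 -0.1 0 0 0" --pt "0 0 -0.1 0 0 0" --pt "0 0 0 0 0 0"

```text
t: 12.02
eef_pos: [0.4279, 0.2999, 0.0227]
ee_rot: [3.142, 0.0, 2.859]
force: [0.3, 0.1, 0.3]
width: 0.0004
```

Emit:
drive_tool --pt "0 0 -0.06 0 0 0" --pt "0 0 -0.06 0 0 0" --pt "0 0 0 0 0 0"

```text
t: 12.4
eef_pos: [0.428, 0.3001, 0.0179]
ee_rot: [3.141, 0.0, 2.859]
force: [-1.0, -0.3, 2.9]
width: 0.0004
```

Emit:
drive_tool --pt "0 0 -0.05 0 0 0" --pt "0 0 -0.04 0 0 0" --pt "0 0 0 0 0 0"

```text
t: 12.78
eef_pos: [0.4281, 0.3002, 0.0159]
ee_rot: [3.141, 0.001, 2.86]
force: [-5.8, -3.4, 23.9]
width: 0.0005
```

Emit:
drive_tool --pt "0 0 0.2 0 0 0" --pt "0 0 0.8 0 0 0" --pt "0 0 1 0 0 0" --pt "0 0 1 0 0 0" --pt "0 0 1 0 0 0"

```text
t: 13.4
eef_pos: [0.4274, 0.2995, 0.1751]
ee_rot: [-3.141, -0.001, 2.859]
force: [1.1, 0.6, -0.1]
width: 0.0003
```

Emit:
drive_tool --pt "0 0.8 0.5 0 0 0" --pt "0 0.8 0 0 0 0" --pt "0 0.8 0 0 0 0" --pt "0 0 0 0 0 0" --pt "0 0 0 0 0 0"

```text
t: 14.02
eef_pos: [0.4274, 0.3952, 0.1934]
ee_rot: [-3.14, -0.001, 2.859]
force: [-0.1, 0.1, -0.3]
width: 0.0002
```

```bash
python3 - <<'E'
from h import *
C[:]=[.55,.04]
im,d=look("top"); 
for c in("top","side"):
    if c=="side": im2,d2=look("side")
    for r in arm.landmark_of("start_top",c): print(c,round(r["score"],2),w(c,r["point"]).round(3))
save("p8.png",np.hstack([cv2.resize(im[110:290,170:350],(400,400)),cv2.resize(im2[140:340,220:420],(400,400))]))
E
```

```text
top beak 67 [0.589 0.026 0.143] r 0.041 ang -19.2
top ball 30 [0.661 0.123 0.055] r 0.139 ang 36.5
top ball 30 [ 0.637 -0.073  0.061] r 0.143 ang -52.2
top ball 33 [0.464 0.147 0.056] r 0.137 ang 128.7
top ball 34 [ 0.443 -0.049  0.056] r 0.139 ang -140.3
duck [0.554 0.037 0.062]
lamp ang -16.1
top 0.59 [0.427 0.304 0.021]
top 0.43 [0.494 0.238 0.017]
top 0.39 [0.509 0.307 0.014]
side beak 9 [0.586 0.026 0.144] r 0.039 ang -20.8
side ball 13 [ 0.633 -0.063  0.06 ] r 0.132 ang -51.1
side ball 23 [ 0.438 -0.039  0.057] r 0.137 ang -145.0
duck [0.551 0.039 0.06 ]
lamp ang -16.1
side 0.5 [0.427 0.297 0.023]
```

View pics/p8.png

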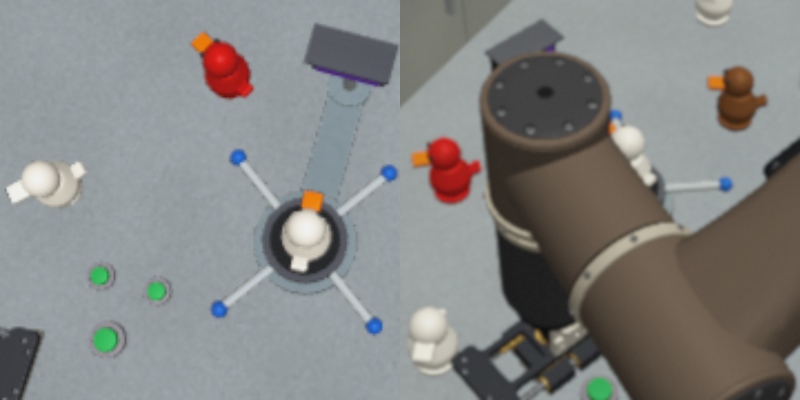

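```bash
python3 -c "
from station import arm
print(arm.job_done())"
```

```text
the job is handed in; nothing more can be done
None
```

The duck's beak now points at the curing lamp, the large green button has been pressed and released, and the job is handed in. It reported no verdict.

- **Turning:** I pushed one turntable arm clockwise with the tips of the two shut fingers, about 140° in one stroke, then a small slow correction. The duck stayed upright and nothing touched it as far as the pictures show.
- **Aim:** the lamp lies at -16.1° from the turntable axis. The beak's own position reads -19.2° from the top camera and -20.8° from the side, though that side view was mostly hidden. An earlier side reading gave -12°, and two fits to the duck's outline gave -10.7° and -13.6°. The readings disagree by about 10°, but each is within 6° of the lamp, inside the 12° allowed.
- **Button:** I pressed the largest of the three, at about (0.427, 0.300). It pushed back softly (2.9 N) and then met a hard stop (24 N) after about 6 mm. Afterwards the cameras put its top back at 21–23 mm, where it started.
- **End state:** the arm is clear, with force readings near zero. The last pictures show the unpainted duck on the left standing where it was. I did not measure the jar and the other unpainted duck again.

The whole run took about 14 s of the 67 s allowed.

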